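Clear the page and turn the binder's divider over

TASK

With your fingertips, push the red tin off the left page of the open binder so that it lies on the desk, then push the orange divider up and over the spine until it lies flat on the left page. Only push: do not pick the tin up, grip the divider or slap it over, and leave the binder where it lies and the other things on the desk alone.

Things in the scene. Friction and masses are not known exactly. Their poses are not given: they have to be found in the camera images.
- binder: Blue ring binder lying open, loose, 1.4 kg. Origin: on the desk under mid-spine; x along the spine, away from the robot (turned up to 0.35 rad either way), y to its left page, z up. 220 mm along x; covers reach 155 mm either side of the spine in y, paper 150 mm; paper tops are 10 mm above the desk. Three steel rings on the spine reach 13 mm from it in y and 22 mm above the desk.
- leaf_hinge (a point): Middle of the divider's hinge line, on the binder's spine, 13 mm above the desk.
- leaf_tab (a point): Middle of the divider's yellow tab, 150 mm from the hinge line, half-way through its thickness. The divider is a rigid orange leaf 5 mm thick, 190 mm along the spine (centred on it), from 10 to 140 mm from the hinge line; the tab, 50 mm along the spine, reaches on to 155 mm. Under the raised leaf there is only the right page.
- leaf (a joint): Divider's angle about the spine, rad: 0 = flat on the right page (-y side of the binder), 1.57 = upright, 3.14 = flat on the left page (+y). Its hinge is stiff (0.1 N m) so it stays wherever it is left; it starts leaning up over the right page at 0.45 to 0.8. About 1.5 N at the tab moves it.
- tin_center (a point): Centre of a closed flat red tin with a white label on its lid, 60 x 45 mm, 24 mm high, about 90 g, loose, on the left page with its 60 mm side roughly along the spine (turned up to 0.4 rad). The point is 12 mm above its underside; its z axis points out of the lid. The desk left of the binder is free for 90 mm.
- jar: Amber jar with a dark lid, 60 mm across, 85 mm tall; origin under its centre. A bystander, loose.
- mouse: Black computer mouse, 105 x 60 x 32 mm; origin under its centre. A bystander, loose.
- pencup: Dark metal pen cup, 78 mm across, 95 mm tall, with three pens reaching 165 mm; origin under its centre. A bystander, loose.
- stapler: Black and grey stapler, 125 x 34 x 44 mm, lying beyond the far end of the binder; origin under its centre. A bystander, loose.
- dropper: Small white dropper bottle, 28 mm across, 62 mm tall, standing before the near end of the binder; origin under its centre. A bystander, loose.
- leaf_upper: The face of the divider that looks up when it leans over the right page (it ends face down); a skin on the leaf, origin on the hinge line, axes those of the leaf (the leaf runs along its -y).
- leaf_under: The other face of the divider, the one to push on; origin and axes the same.
Not all that is in view belongs to the job. Of the things like the part that bears tin_center, leave any that is green or yellow; of the rest the larger one is meant.

How it is judged:
By the outcome, as a careful person would: the job done as asked, in the order asked, and still so for the second after the job is handed in, with the robot touching nothing.
It also fails if it takes over 61 s, if anything falls off the work surface, if the arm or the gripper's body presses on something with over 40 N, if the wrist force passes 120 N, or if a joint passes its speed limit or range.

ROBOT

A 6-joint arm with a two-finger parallel gripper is mounted at the origin on the work surface. World frame = base frame: x ahead of the robot, y to its left, z up, the work surface at z = 0. Lengths are in mm, angles in degrees, forces in N, time in s.
With the tool pointing down it reaches from about 350 to 850 mm from the base axis. Payload 8.1 kg.
Tool frame: the origin (TCP) lies midway between the tips of the shut fingers; the grasp point (between the pads) lies 19 mm behind it; z points along the fingers, y is the line along which they close (so a half turn about z gives the same grasp; the last joint's range is limited). The gripper opens to 85 mm and grips with 20 to 120 N. Pads are 22 mm wide; open, the fingers measure 114 mm over their backs; the gripper's body (76 mm by 85 mm) begins 54 mm behind the grasp point. The pads swing forward as they close: fully open they stand 13 mm farther back than shut.
Start: joints at [67.987, 7.471, 85.268, -0, 87.261, -4.893], TCP at [176.602, 573.426, 231.292] pointing down, gripper open.
Joint ranges: [-169.43, 169.43], [-51.17, 129.36], [1.28, 143.12], [-76.62, 256.62], [0, 156.53], [-152.29, 152.29]. Speed limits (degrees/s): [136.94, 136.94, 159.86, 180, 180, 180].

INTERFACE

Orientations are given as [roll, pitch, yaw] about the fixed x, y, z axes, in that order (R = Rz(yaw) Ry(pitch) Rx(roll)).
In Python, from bench import sense, snapshot, order, finder gives the robot as it stands.
- The arm moves only by the tool send_rows, never from a script. Its argument "steps" is a list of rows, each a list of 2 entries, a list of its own where there are three numbers: the shift along the world's x, y, z in units of 30 mm (1.0 is 30 mm), then the turn, a rotation vector about the world's x, y, z in rad. In form: [[[dx, dy, dz], [wx, wy, wz]], ...]. A call has 1 to 10 rows; each row is the pose to reach, as a shift and turn from the pose commanded when the call began; what a row does not reach only later rows make up. A row lasts 1/8 s, in which the tool goes at most 62.5 mm and 10.7 degrees, less where a joint would pass 70% of its speed; a pose out of reach is approached as far as the arm can. A call with a gripper value outside its range is refused whole. "fingers" is the closure, from 0 (fully open) to 1 (shut), set as the call begins (left out, the last holds). The fingers move at their own pace and stop on an object; "squeeze" is the grip in N (left out, the last holds). Time passes only in rows, so rows that repeat a pose let the fingers close. It gives the time, the measured TCP pose, the force, the opening and the grip force at its end, in the units of the state.
- sense(): the state, without advancing time (a new reading comes with each control period).
- snapshot(name): name is "side" or "top"; returns a dict with "img" (400x640x3 uint8, red, green, blue), "K" (3x3 intrinsics, pixels), "k1" (the pictures are not rectified: a ray, as slopes to the right and down, at radius r is drawn at 1 + k1 r^2 times it, then the intrinsics apply), "pose" (4x4, takes a point from camera to world coordinates). Camera axes: x right, y up, looking along -z (the intrinsics and any distortion apply to the point x, -y, -z); pixel columns grow to the right and rows downward; lengths in mm; the calibration is good to about 2 mm. A picture is of the moment at which its call begins. There is no depth.
- order.hand_in(): hands the job in; it is judged then, once.
Trained networks look in the newest picture that a camera, given by its name, has taken for a name from the list of things; names that differ only in an ending like _2 or _b are one class to them, and where a whole thing is asked for, a point or a joint stands for the part that bears it (a point fixed in the world has none). Each returns a list of dicts, best first, with "confidence" (0 to 1); they miss things now and then, are a little off and sometimes report something else, mostly with a low value. They report only what shows in the picture. A call takes as long as a camera call. They do not tell look-alikes from the thing itself.
- finder.find_in(label, camera): "box" ([left, top, width, height] as shares, 0 to 1, of the picture: columns of its width, rows of its height, round what is visible of it).
- finder.trace(label, camera): "mask" (400x640 bool, what is visible of it) and "box" ([left, top, width, height] as shares, 0 to 1, of the picture: columns of its width, rows of its height, round what is visible of it).
- finder.pinpoint(label, camera): "at" ([column, row] as shares, 0 to 1, of the picture: columns of its width, rows of its height: a listed point, or the origin of a listed thing).
The state is a dict: "time": time; "joint_pos": joint angles; "qd": joint speeds; "joint_efforts": joint torques, N m; "tool_pos": TCP position; "tcp_rot": TCP orientation; "ft_force": force on the tool from outside, world axes, zero at the start; "wrist_torque": the same for the moment, N m; "finger_gap": finger opening in mm; "grip_force": force on a finger pad.
Only numpy, scipy, OpenCV 4.12 (cv2) and the standard library are available. Lean on these libraries where they do the work, as an engineer would, in place of code of your own. Each camera call takes 0.05 s, during which the arm holds its last target. There are 200 camera calls.

## Working session

There is one attempt and no reset: what is moved stays moved. The work goes in short steps, Python scripts to look and compute and a tool call to move; the robot and the scene stay as the last step left them, time stands still between calls to the robot, and variables do not carry over. Pictures are saved under pics/ and viewed, at most 10 in all, crops included, and the job is handed in when it is done.

Besides the shell and the picture viewer there is one more tool, called after "Request:" as name([rows], argument=value, ...), one row to a line, values as JSON. send_rows: Moves the arm, as the interface text tells. Its arguments: {"type":"object","properties":{"steps":{"type":"array"},"fingers":{"type":"number"},"squeeze":{"type":"number"}},"required":["steps"]}

```bash
mkdir -p pics; cat > h.py <<'E'
import numpy as np, cv2
from bench import sense, snapshot, order, finder
def ray(s,col,row):
    K=np.array(s["K"]);k=s["k1"]
    d=np.array([(col-K[0,2])/K[0,0],(row-K[1,2])/K[1,1]]);u=d.copy()
    for _ in range(20): u=d/(1+k*(u@u))
    P=np.array(s["pose"]); return P[:3,3],P[:3,:3]@np.array([u[0],-u[1],-1])
def onz(s,c,r,z):
    o,d=ray(s,c,r); return o+d*(z-o[2])/d[2]
def proj(s,p):
    P=np.array(s["pose"]);K=np.array(s["K"]);q=P[:3,:3].T@(np.array(p)-P[:3,3])
    u=np.array([q[0],-q[1]])/-q[2];u=u*(1+s["k1"]*(u@u));return K[0,0]*u[0]+K[0,2],K[1,1]*u[1]+K[1,2]
def tri(s1,a,s2,b):
    o1,d1=ray(s1,*a);o2,d2=ray(s2,*b)
    t=np.linalg.lstsq(np.c_[d1,-d2],o2-o1,rcond=None)[0]
    p,q=o1+d1*t[0],o2+d2*t[1];return (p+q)/2,np.linalg.norm(p-q)
def save(s,n): cv2.imwrite("pics/"+n,cv2.cvtColor(s["img"],cv2.COLOR_RGB2BGR))
E
python3 - <<'E'
from h import *
np.set_printoptions(precision=1,suppress=True)
S={n:snapshot(n) for n in("top","side")}
for n in S:
    save(S[n],n+"0.png"); print(n,np.array(S[n]["pose"])[:3])
    for l in("binder","leaf_hinge","leaf_tab","tin_center","jar","mouse","pencup","stapler","dropper"):
        for r in finder.pinpoint(l,n): print(n,l,round(r["confidence"],2),np.array(r["at"])*[640,400], onz(S[n],*(np.array(r["at"])*[640,400]),22 if l=="tin_center" else 0))
E
```

```text
top [[   0.     1.    -0.   488.5]
 [  -1.     0.     0.    74.6]
 [   0.     0.     1.  1469.4]]
top binder 0.67 [318.3 187.3] [585.6  63.1   0. ]
top leaf_hinge 0.73 [318.4 184.1] [596.4  62.8   0. ]
top leaf_tab 0.57 [360.5 179. ] [615.4 -76.7   0. ]
top tin_center 0.84 [238.6 239.4] [411.  319.5  22. ]
top tin_center 0.55 [287.8 196. ] [554.4 162.3  22. ]
top tin_center 0.54 [237.2 161.7] [664.3 329.6  22. ]
top tin_center 0.4 [272.1 253.8] [366.  209.9  22. ]
top jar 0.66 [432.7 149.4] [ 717.5 -315.7    0. ]
top jar 0.53 [360.3 175.8] [626.  -75.9   0. ]
top mouse 0.78 [194.3 239.7] [407.  468.6   0. ]
top pencup 0.66 [190.6 178.2] [609.6 486.1   0. ]
top pencup 0.62 [316.5 187.5] [584.9  69.    0. ]
top stapler 0.61 [303.4 148.2] [715.3 114.4   0. ]
top dropper 0.62 [347.9 229.5] [447.6 -36.7   0. ]
top dropper 0.18 [318.6 187.6] [584.7  62.    0. ]
side [[ -1.    0.2  -0.2 299.2]
 [ -0.3  -0.7   0.7 942.8]
 [  0.    0.7   0.7 922.5]]
side binder 0.82 [322.2 217. ] [581.3  57.    0. ]
side leaf_hinge 0.77 [321.6 214.6] [585.6  48.7   0. ]
side leaf_tab 0.76 [322.4 162.6] [ 652.5 -166.9    0. ]
side tin_center 0.91 [355.9 311.6] [414.4 335.3  22. ]
side tin_center 0.8 [261.6 287.3] [636.5 338.2  22. ]
side tin_center 0.75 [389.  280.6] [363.4 229.5  22. ]
side tin_center 0.69 [315.  239.9] [566.7 161.3  22. ]
side jar 0.59 [315.3 130.6] [ 726.2 -320.8    0. ]
side mouse 0.57 [335.6 372. ] [419.  473.3   0. ]
side pencup 0.95 [247.8 358.2] [600.9 500.    0. ]
side stapler 0.72 [262.5 222.1] [726.5 124.4   0. ]
side dropper 0.58 [377.4 203.9] [451.5 -39.1   0. ]
```

View pics/top0.png

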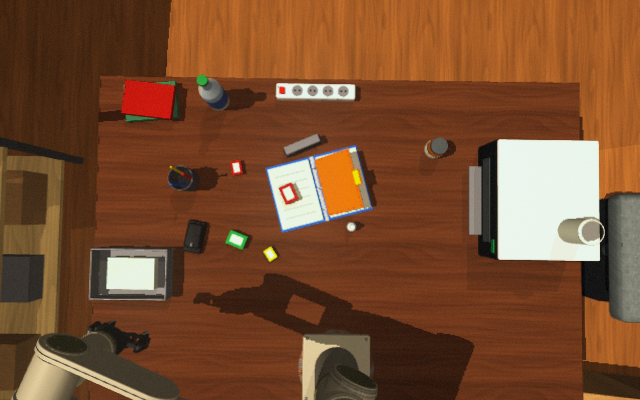

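View pics/side0.png

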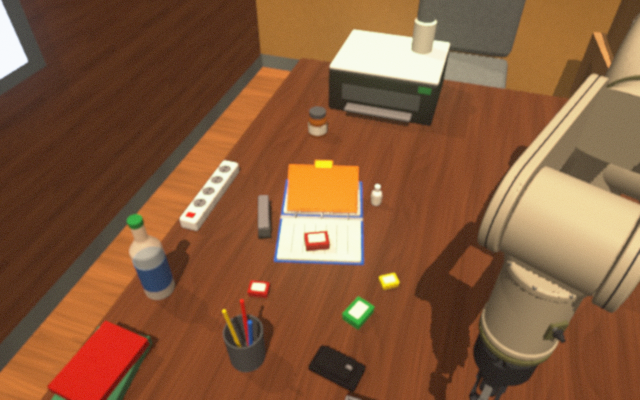

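The meant tin is the red one on the left page (top 289,194; side 316,240). The green, yellow and small red tins lie on the desk. The divider leans over the right page, with its tab at top (356,178).

```bash
python3 - <<'E'
from h import *
from scipy.optimize import least_squares
np.set_printoptions(precision=1,suppress=True)
S={n:snapshot(n) for n in("top","side")}
M={}
for n in S:
    for l in("binder","leaf_upper","leaf_tab"):
        for r in finder.trace(l,n)[:1]:
            M[n,l]=r["mask"]; print(n,l,r["confidence"],r["mask"].sum(),np.array(r["box"])*[640,400,640,400])
    T=[r for r in finder.trace("tin_center",n)]
    for r in T:
        m=r["mask"].astype(np.uint8); ys,xs=np.nonzero(m)
        c=cv2.findContours(m,0,2)[0]; c=max(c,key=cv2.contourArea)[:,0]
        q=np.array([onz(S[n],x,y,18)[:2] for x,y in c],np.float32)
        print(n,"tin",r["confidence"],xs.mean(),ys.mean(),cv2.minAreaRect(q))
    # binder silhouettes: contour rect on z=8
    m=(M[n,"binder"]).astype(np.uint8)
    c=max(cv2.findContours(m,0,2)[0],key=cv2.contourArea)[:,0]
    q=np.array([onz(S[n],x,y,8)[:2] for x,y in c],np.float32)
    print(n,"binder rect",cv2.minAreaRect(q), cv2.boxPoints(cv2.minAreaRect(q)).ravel())
    save({"img":np.where(M[n,"binder"][...,None],S[n]["img"],S[n]["img"]//3)},"m_"+n+".png")
    b=cv2.resize(cv2.imread(f"pics/{n}0.png")[130:280,230:420],None,fx=4,fy=4,interpolation=2); 
    mm=cv2.resize(cv2.imread(f"pics/m_{n}.png")[130:280,230:420],None,fx=2,fy=2)
    cv2.imwrite(f"pics/c_{n}.png",b)
E
```

```text
top binder 0.93 5935 [264.  145.6 106.3  89.7]
top leaf_upper 0.91 1790 [316.9 148.3  46.5  64.5]
top leaf_tab 0.69 2180 [318.1 149.5  44.8  67.7]
top tin 0.7 270.2260869565217 253.68695652173912 ((366.23858642578125, 216.20118713378906), (39.2349739074707, 31.86988067626953), 27.719423294067383)
top tin 0.64 236.55018587360595 238.53903345724908 ((413.4912414550781, 326.4600830078125), (61.13897705078125, 47.513938903808594), 69.33548736572266)
top tin 0.57 288.5860655737705 193.00819672131146 ((564.0910034179688, 161.05996704101562), (60.12997055053711, 45.311405181884766), 27.440319061279297)
top tin 0.53 236.54929577464787 166.50704225352112 ((648.8573608398438, 332.19439697265625), (42.84812545776367, 35.97795867919922), 1.251693606376648)
top binder rect ((583.7302856445312, 60.445396423339844), (220.6586151123047, 308.6631774902344), 15.303431510925293) [ 436.6  180.2  518.  -117.5  730.9  -59.3  649.4  238.4]
side binder 0.69 2044 [223.8 298.6  41.4  74.2]
side leaf_upper 0.86 2951 [287.7 162.7  68.4  45.5]
side leaf_tab 0.76 3362 [284.9 161.6  73.6  52.8]
side tin 0.8 388.40495867768595 280.6570247933884 ((365.79931640625, 226.6885223388672), (43.36949157714844, 40.036338806152344), 33.820159912109375)
side tin 0.71 357.16719242902207 312.2902208201893 ((411.557861328125, 332.9619140625), (73.11412811279297, 52.837894439697266), 69.00796508789062)
side tin 0.67 258.44126984126984 288.79047619047617 ((644.21533203125, 340.5848388671875), (47.59253692626953, 44.84807586669922), 10.34822940826416)
side tin 0.63 316.4869565217391 239.80869565217392 ((564.6295166015625, 155.67462158203125), (65.31758880615234, 63.88972091674805), 27.640457153320312)
side binder rect ((632.5203247070312, 453.63970947265625), (84.17926788330078, 177.70477294921875), 39.0794677734375) [543.8 496.1 655.9 358.1 721.2 411.2 609.2 549.1]
```

View pics/c_top.png

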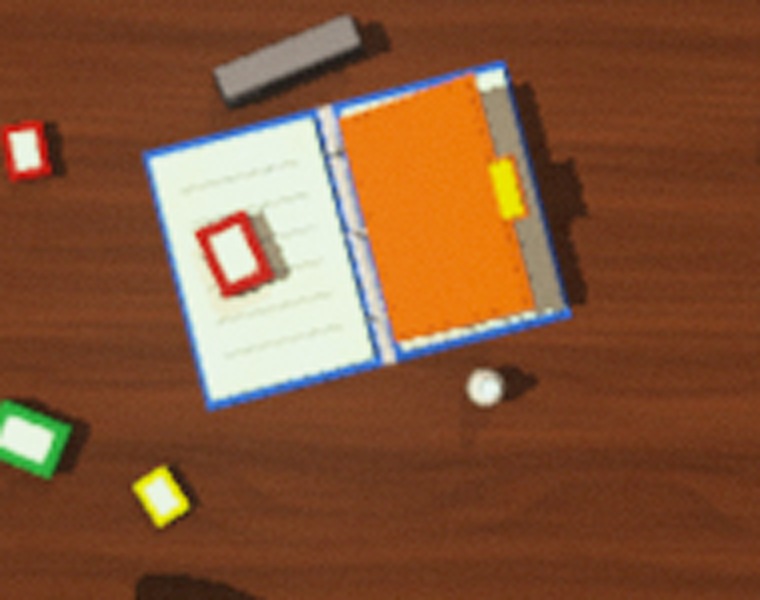

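View pics/c_side.png

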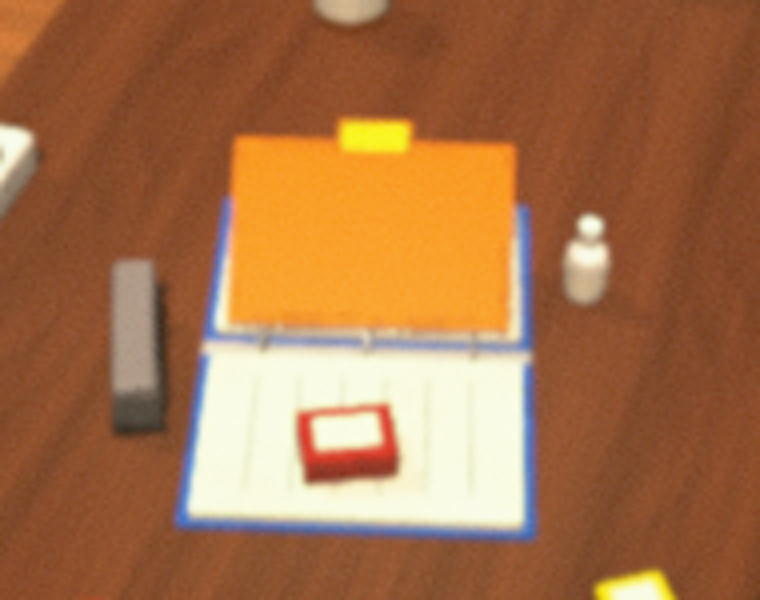

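The binder is at about (584, 61) with yaw 15.3°. The tin is at about (564, 161) with yaw 27°. Next I'll get the leaf angle and plan the tin push.

```bash
cat >> h.py <<'E'
from scipy.spatial.transform import Rotation as R
def toolR(yaw,tilt=0):
    """tool y along spine-like direction at yaw deg, z down, tilted so tips point to the left of it by tilt deg"""
    u=np.radians(yaw);ax=np.array([np.cos(u),np.sin(u),0])
    z=np.array([0,0,-1.]);x=np.cross(ax,z)
    return R.from_rotvec(ax*np.radians(tilt))*R.from_matrix(np.c_[x,ax,z])
C=np.array([584,61,0.]);Y=np.radians(15.3);ex=np.array([np.cos(Y),np.sin(Y),0]);ey=np.array([-np.sin(Y),np.cos(Y),0])
def W(x,y,z): return C+ex*x+ey*y+np.array([0,0,z])
def L(p): d=np.array(p)-C; return np.array([d@ex,d@ey,d[2]])
def rows(p0,R0,targets):
    for p,r in targets: print(((np.array(p)-p0)/30).round(2).tolist(),(r*R0.inv()).as_rotvec().round(3).tolist())
E
python3 - <<'E'
from h import *
np.set_printoptions(precision=1,suppress=True)
S={n:snapshot(n) for n in("top","side")}
p,e=tri(S["top"],(357,177),S["side"],(323.75,163.75));print("tab",p,e,L(p),np.degrees(np.arctan2(L(p)[2]-13,-L(p)[1])))
s=sense();print(s["time"],s["tool_pos"],s["tcp_rot"],s["finger_gap"])
R0=R.from_euler("xyz",s["tcp_rot"],degrees=True);print(R0.as_matrix())
for y in(27,207):
    print((toolR(y)*R0.inv()).as_rotvec())
rows(np.array(s["tool_pos"]),R0,[((583,124,150),toolR(27))])
E
```

```text
tab [613.6 -56.6  88.6] 0.38828485374140476 [  -2.5 -121.2   88.6] 31.956274762812424
1.6 [176.6 573.4 231.3] [-180.    -0.   162.9] 85.365462179362
[[-1.   0.3 -0. ]
 [ 0.3  1.  -0. ]
 [ 0.  -0.  -1. ]]
[ 0.  -0.  -0.8]
[0.  0.  2.3]
[13.55, -14.98, -2.71] [0.0, -0.0, -0.801]
```

Request:
send_rows([
  [[1.55,-1.7,0],[0,0,-0.08]],
  [[3.1,-3.4,0],[0,0,-0.16]],
  [[4.6,-5.1,0],[0,0,-0.25]],
  [[6.2,-6.8,0],[0,0,-0.35]],
  [[7.7,-8.5,0],[0,0,-0.45]],
  [[9.3,-10.2,0],[0,0,-0.55]],
  [[10.8,-11.9,0],[0,0,-0.65]],
  [[12.4,-13.6,0],[0,0,-0.75]],
  [[13.55,-14.98,0],[0,0,-0.8]],
  [[13.55,-14.98,-2.7],[0,0,-0.8]],
], fingers=0.7, squeeze=20)

```text
time: 2.85
tool_pos: [579.6, 132.1, 181.3]
tcp_rot: [179.4, 0.2, 116.8]
ft_force: [0.9, 0.0, -0.4]
finger_gap: 25.6
grip_force: 0.0
```

Request:
send_rows([
  [[0,0,0],[0,0,0]],
  [[0,0,0],[0,0,0]],
  [[0,0,0],[0,0,0]],
])

```text
time: 3.22
tool_pos: [574.6, 135.8, 178.6]
tcp_rot: [179.8, 0.1, 117.1]
ft_force: [0.0, 0.3, 1.8]
finger_gap: 25.5
grip_force: 0.0
```

Request:
send_rows([
  [[0.28,-0.39,0],[0,0,0]],
  [[0.28,-0.39,-1.5],[0,0,0]],
  [[0.28,-0.39,-3],[0,0,0]],
  [[0.28,-0.39,-4],[0,0,0]],
  [[0.28,-0.39,-4.8],[0,0,0]],
  [[0.28,-0.39,-5.3],[0,0,0]],
  [[0.28,-0.39,-5.3],[0,0,0]],
  [[0.28,-0.39,-5.3],[0,0,0]],
])

```text
time: 4.22
tool_pos: [583.5, 122.9, 18.7]
tcp_rot: [179.9, 0.0, 117.0]
ft_force: [0.2, -0.4, 0.3]
finger_gap: 25.9
grip_force: 0.0
```

```bash
python3 - <<'E'
from h import *
s=snapshot("side");save(s,"a.png")
cv2.imwrite("pics/a_c.png",cv2.resize(s["img"][130:280,230:420,::-1],None,fx=4,fy=4,interpolation=2))
E
```

```text
(no output)
```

View pics/a_c.png

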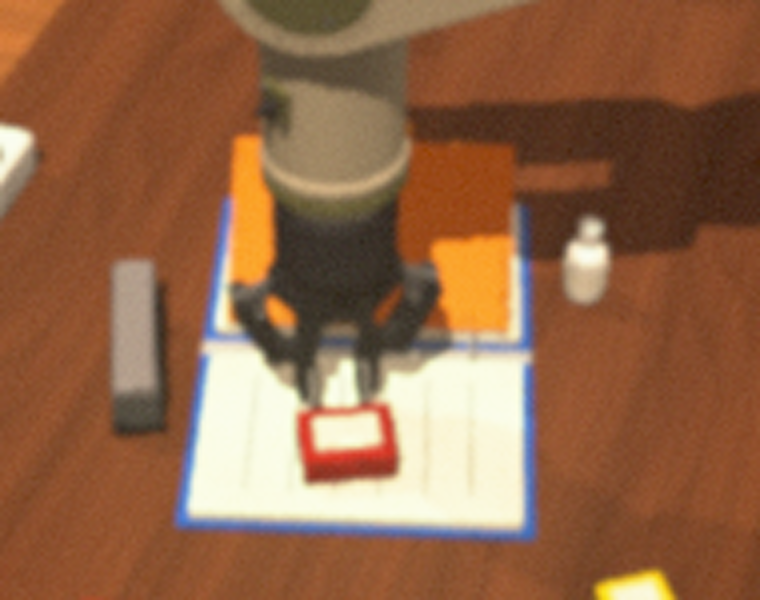

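The open fingers stand behind the tin (crop 312–365, 400), roughly centred and touching nothing. I'll lower them and push.

Request:
send_rows([
  [[0,0,-0.14],[0,0,0]],
  [[-0.09,0.17,-0.14],[0,0,0]],
  [[-0.18,0.34,-0.14],[0,0,0]],
  [[-0.27,0.51,-0.14],[0,0,0]],
  [[-0.36,0.68,-0.14],[0,0,0]],
  [[-0.44,0.85,-0.14],[0,0,0]],
  [[-0.53,1.02,-0.14],[0,0,0]],
  [[-0.61,1.19,-0.14],[0,0,0]],
  [[-0.7,1.36,-0.14],[0,0,0]],
  [[-0.78,1.53,-0.14],[0,0,0]],
])

```text
time: 5.52
tool_pos: [558.7, 169.0, 13.0]
tcp_rot: [-180.0, -0.0, 117.0]
ft_force: [0.3, -1.0, 1.0]
finger_gap: 25.5
grip_force: 0.3
```

Request:
send_rows([
  [[-0.09,0.17,0],[0,0,0]],
  [[-0.18,0.34,0],[0,0,0]],
  [[-0.27,0.51,0],[0,0,0]],
  [[-0.36,0.68,0],[0,0,0]],
  [[-0.44,0.85,0],[0,0,0]],
  [[-0.53,1.02,0],[0,0,0]],
  [[-0.61,1.19,0],[0,0,0]],
  [[-0.7,1.36,0],[0,0,0]],
  [[-0.78,1.53,0],[0,0,0]],
  [[-0.87,1.7,0],[0,0,0]],
])

```text
time: 6.78
tool_pos: [532.7, 220.0, 13.0]
tcp_rot: [-180.0, -0.0, 117.0]
ft_force: [-0.5, 0.4, -0.4]
finger_gap: 25.5
grip_force: 0.2
```

```bash
python3 - <<'E'
from h import *
s=snapshot("side");save(s,"b.png")
cv2.imwrite("pics/b_c.png",cv2.resize(s["img"][130:280,230:420,::-1],None,fx=4,fy=4,interpolation=2))
for r in finder.pinpoint("tin_center","side"): print(r["confidence"],L(onz(s,*(np.array(r["at"])*[640,400]),12)))
E
```

```text
0.98 [-12.72273152 197.20352128  12.        ]
0.93 [-100.31223813  308.67606341   12.        ]
0.75 [126.59106739 417.9456819   12.        ]
0.58 [134.21803699 251.54348878  12.        ]
```

View pics/b_c.png

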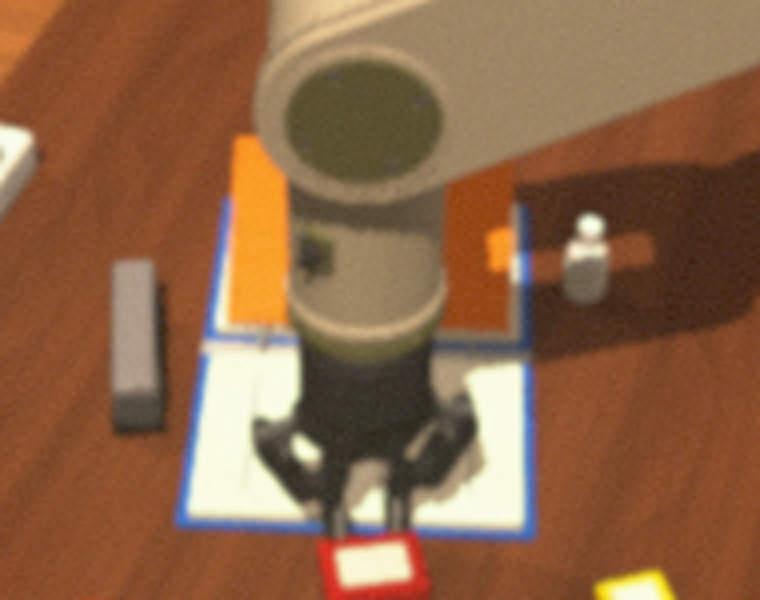

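The tin now overhangs nothing. Its centre is at local y≈197, well past the cover edge at 155. I'll nudge it a little further, then retreat and go up.

Request:
send_rows([
  [[-0.1,0.2,0],[0,0,0]],
  [[-0.17,0.33,0],[0,0,0]],
  [[-0.17,0.33,0],[0,0,0]],
  [[0.1,-0.2,0],[0,0,0]],
  [[0.4,-0.8,0.2],[0,0,0]],
  [[0.4,-0.8,1.8],[0,0,0]],
  [[0.4,-0.8,3.6],[0,0,0]],
  [[0.4,-0.8,5.4],[0,0,0]],
  [[0.4,-0.8,7],[0,0,0]],
  [[0.4,-0.8,7],[0,0,0]],
], fingers=1.0)

```text
time: 8.12
tool_pos: [548.4, 194.9, 229.7]
tcp_rot: [179.4, 0.1, 117.0]
ft_force: [0.2, 0.5, -0.4]
finger_gap: -0.7
grip_force: 0.0
```

```bash
cat >> h.py <<'E'
def phi(th): return np.interp(th,[32,50,90,120,180],[40,40,15,0,0])
def pose(th,off=0,ins=20,x=-2):
    f=np.radians(phi(th));t=np.radians(th);d=np.array([np.sin(f),-np.cos(f)]);n=np.array([np.cos(f),np.sin(f)])
    u=np.array([-np.cos(t),np.sin(t)]);un=-np.array([np.sin(t),np.cos(t)]);H=np.array([0,13.])
    K=H+u*(155 if th<50 else 135)+un*2.5
    T=K+(ins*d if th<50 else 0)-n*(11+off)
    return W(x,T[0],T[1]),toolR(15.3,phi(th)),d
E
python3 - <<'E'
from h import *
s=sense();print(s["time"],s["tool_pos"],s["tcp_rot"])
p0=np.array(s["tool_pos"]);R0=R.from_euler("xyz",s["tcp_rot"],degrees=True)
T0,r,d=pose(32,30);d3=ey*d[0]+np.array([0,0,d[1]])
print(T0,L(T0),T0-100*d3)
rows(p0,R0,[(W(0,-225,220),r),(T0-100*d3,r),(T0,r)])
n=snapshot("top")
for q in finder.pinpoint("tin_center","top"): print(q["confidence"],L(onz(n,*(np.array(q["at"])*[640,400]),12)))
E
```

```text
8.125 [548.42020683 194.92276821 229.65941256] [1.79422032e+02 1.42162489e-01 1.16964395e+02]
[622.00129582 -85.48874448  51.34218486] [  -2.         -151.32432304   51.34218486] [ 638.96272852 -147.48930022  127.94662917]
[3.17, -11.7, -0.32] [0.651, 0.262, -0.192]
[3.02, -11.41, -3.39] [0.651, 0.262, -0.192]
[2.45, -9.35, -5.94] [0.651, 0.262, -0.192]
0.6 [-92.69427215 293.95369505  12.        ]
0.54 [-175.76638922  200.07215923   12.        ]
0.51 [129.89737581 242.5631756   12.        ]
0.47 [-20.38376314 209.57323212  12.        ]
```

Request:
send_rows([
  [[0.35,-1.3,0],[0.07,0.03,-0.02]],
  [[0.7,-2.6,0],[0.14,0.06,-0.04]],
  [[1.06,-3.9,0],[0.22,0.09,-0.06]],
  [[1.4,-5.2,0],[0.29,0.12,-0.085]],
  [[1.76,-6.5,0],[0.36,0.145,-0.105]],
  [[2.1,-7.8,0],[0.43,0.175,-0.13]],
  [[2.5,-9.1,0],[0.5,0.2,-0.15]],
  [[2.8,-10.4,0],[0.58,0.23,-0.17]],
  [[3.17,-11.7,-0.3],[0.651,0.262,-0.192]],
  [[3.17,-11.7,-0.3],[0.651,0.262,-0.192]],
])

```text
time: 9.48
tool_pos: [637.3, -159.1, 204.7]
tcp_rot: [-178.7, -40.7, 104.5]
ft_force: [-0.6, 1.0, -1.4]
finger_gap: 0.2
grip_force: 0.0
```

```bash
python3 - <<'E'
from h import *
s=sense();print(s["time"],s["tool_pos"],s["tcp_rot"])
p0=np.array(s["tool_pos"]);R0=R.from_euler("xyz",s["tcp_rot"],degrees=True)
T0,r,d=pose(32,30);d3=ey*d[0]+np.array([0,0,d[1]])
rows(p0,R0,[(T0-100*d3,r),(T0,r)])
E
```

```text
9.475 [ 637.30016252 -159.10597892  204.72495871] [-178.71124195  -40.72208482  104.50751426]
[0.06, 0.39, -2.56] [-0.008, -0.02, -0.001]
[-0.51, 2.45, -5.11] [-0.008, -0.02, -0.001]
```

Request:
send_rows([
  [[0.06,0.39,-1.3],[0,0,0]],
  [[0.06,0.39,-2.56],[0,0,0]],
  [[-0.08,0.9,-3.2],[0,0,0]],
  [[-0.22,1.4,-3.8],[0,0,0]],
  [[-0.36,1.9,-4.45],[0,0,0]],
  [[-0.51,2.45,-5.1],[0,0,0]],
  [[-0.51,2.45,-5.1],[0,0,0]],
  [[-0.51,2.45,-5.1],[0,0,0]],
])

```text
time: 10.48
tool_pos: [624.8, -82.1, 61.9]
tcp_rot: [-179.5, -40.1, 105.4]
ft_force: [-0.2, -0.5, 1.0]
finger_gap: 0.1
grip_force: 0.0
```

```bash
python3 - <<'E'
from h import *
s=sense();print(s["time"],s["tool_pos"],s["tcp_rot"],L(s["tool_pos"]))
p0=np.array(s["tool_pos"]);R0=R.from_euler("xyz",s["tcp_rot"],degrees=True)
rows(p0,R0,[pose(t,o)[:2] for t,o in[(32,20),(32,10),(32,0),(36,0),(40,0),(44,0),(48,0),(52,0),(56,0),(60,0)]])
v=snapshot("side")
cv2.imwrite("pics/d_c.png",cv2.resize(v["img"][100:250,230:420,::-1],None,fx=4,fy=4,interpolation=2))
E
```

```text
10.475 [624.82815204 -82.07401954  61.91861454] [-179.53490482  -40.10000582  105.42847244] [   1.62771903 -148.77655594   61.91861454]
[-0.16, 0.13, -0.14] [-0.0, -0.006, -0.007]
[-0.23, 0.38, 0.08] [-0.0, -0.006, -0.007]
[-0.3, 0.63, 0.29] [-0.0, -0.006, -0.007]
[-0.35, 0.81, 0.59] [-0.0, -0.006, -0.007]
[-0.41, 1.02, 0.88] [-0.0, -0.006, -0.007]
[-0.47, 1.25, 1.15] [-0.0, -0.006, -0.007]
[-0.54, 1.5, 1.41] [-0.0, -0.006, -0.007]
[-0.6, 1.74, 1.63] [-0.021, -0.012, -0.007]
[-0.66, 1.97, 1.84] [-0.063, -0.024, -0.007]
[-0.73, 2.22, 2.02] [-0.105, -0.036, -0.007]
```

View pics/d_c.png

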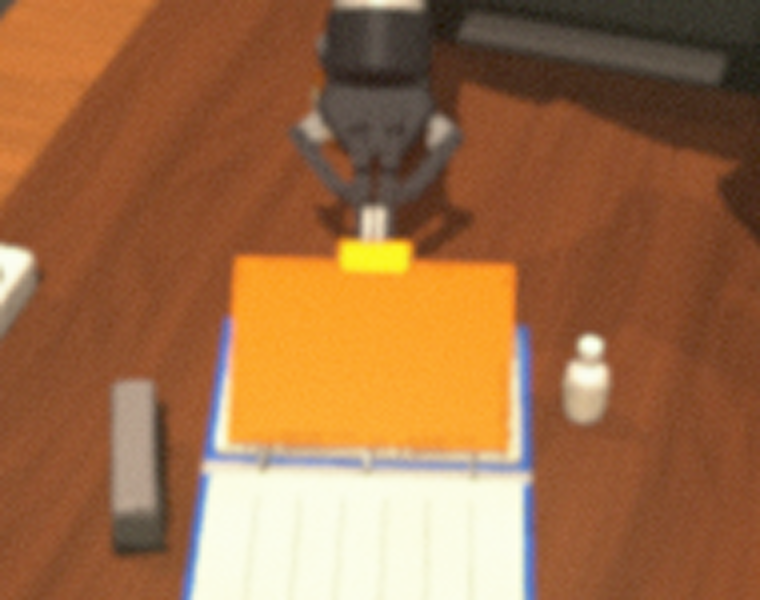

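The closed fingertips sit just behind and under the yellow tab (crop 375, 240), centred on it. I'll make contact.

Request:
send_rows([
  [[-0.16,0.13,-0.14],[0,0,0]],
  [[-0.23,0.38,0.08],[0,0,0]],
  [[-0.3,0.63,0.29],[0,0,0]],
  [[-0.35,0.81,0.59],[0,0,0]],
  [[-0.35,0.81,0.59],[0,0,0]],
  [[-0.35,0.81,0.59],[0,0,0]],
])

```text
time: 11.28
tool_pos: [614.3, -57.6, 79.0]
tcp_rot: [-179.5, -40.1, 105.4]
ft_force: [0.3, -0.7, -1.9]
finger_gap: -0.0
grip_force: 0.0
```

```bash
python3 - <<'E'
from h import *
s=sense();print(s["time"],s["tool_pos"],s["tcp_rot"],L(s["tool_pos"]),L(pose(36)[0]))
p0=np.array(s["tool_pos"]);R0=R.from_euler("xyz",s["tcp_rot"],degrees=True)
rows(p0,R0,[pose(t,0)[:2] for t in range(40,80,4)])
S={n:snapshot(n) for n in("top","side")};a=[]
for n in S:
    q=finder.pinpoint("leaf_tab",n); a.append(np.array(q[0]["at"])*[640,400] if q else None); print(n,q and q[0]["confidence"])
if a[0] is not None and a[1] is not None:
    p,e=tri(S["top"],a[0],S["side"],a[1]);p=L(p);print(p,e,np.degrees(np.arctan2(p[2]-13,-p[1])))
E
```

```text
11.275 [614.25183742 -57.56793733  78.96794569] [-179.50740361  -40.11398488  105.40406363] [  -2.10724904 -122.34822815   78.96794569] [  -2.         -122.43783394   79.69261905]
[-0.05, 0.21, 0.31] [-0.0, -0.007, -0.007]
[-0.12, 0.44, 0.58] [-0.0, -0.007, -0.007]
[-0.18, 0.68, 0.84] [-0.0, -0.007, -0.007]
[-0.25, 0.92, 1.07] [-0.021, -0.013, -0.007]
[-0.31, 1.16, 1.27] [-0.063, -0.024, -0.007]
[-0.38, 1.4, 1.45] [-0.105, -0.036, -0.007]
[-0.45, 1.66, 1.62] [-0.147, -0.048, -0.007]
[-0.52, 1.92, 1.77] [-0.189, -0.059, -0.007]
[-0.6, 2.2, 1.89] [-0.231, -0.071, -0.007]
[-0.68, 2.48, 2.0] [-0.273, -0.083, -0.006]
top 0.89
side 0.86
[   2.59744741 -122.95872371   89.36568494] 12.011936270512349 31.843078017614364
```

Tracking is exact and the force suggests light contact. I'll drive the arc.

Request:
send_rows([
  [[-0.05,0.21,0.31],[0,0,0]],
  [[-0.12,0.44,0.58],[0,0,0]],
  [[-0.18,0.68,0.84],[0,0,0]],
  [[-0.25,0.92,1.07],[-0.02,-0.01,0]],
  [[-0.31,1.16,1.27],[-0.06,-0.02,0]],
  [[-0.38,1.4,1.45],[-0.1,-0.035,0]],
  [[-0.45,1.66,1.62],[-0.145,-0.048,0]],
  [[-0.52,1.92,1.77],[-0.19,-0.06,0]],
  [[-0.6,2.2,1.89],[-0.23,-0.07,0]],
  [[-0.68,2.48,2.0],[-0.27,-0.08,0]],
])

```text
time: 12.72
tool_pos: [593.7, 17.5, 139.4]
tcp_rot: [-179.9, -23.9, 105.6]
ft_force: [0.2, -1.7, 0.3]
finger_gap: 0.1
grip_force: 0.4
```

```bash
cat > st.py <<'E'
from h import *
import sys
s=sense();print(s["time"],s["tcp_rot"],L(s["tool_pos"]),s["ft_force"])
p0=np.array(s["tool_pos"]);R0=R.from_euler("xyz",s["tcp_rot"],degrees=True)
a0,b0=map(float,sys.argv[1:3])
print("goal now",L(pose(a0)[0]))
rows(p0,R0,[pose(min(180,a0+b0*(i+1)))[:2] for i in range(10)])
S={n:snapshot(n) for n in("top","side")};a=[]
for n in S:
    save(S[n],f"t{a0:.0f}_{n}.png")
    q=finder.pinpoint("leaf_tab",n); a.append(np.array(q[0]["at"])*[640,400] if q else None); print(n,q and q[0]["confidence"])
if a[0] is not None and a[1] is not None:
    p,e=tri(S["top"],a[0],S["side"],a[1]);p=L(p);print(p,e,np.degrees(np.arctan2(p[2]-13,-p[1])))
E
python3 st.py 76 4
```

```text
12.725 [-179.87825174  -23.85166459  105.58771852] [ -2.09670643 -44.51112159 139.40099793] [ 0.23271075 -1.70137112  0.32472881]
goal now [ -2.         -45.15362149 138.95490472]
[-0.07, 0.27, 0.07] [-0.043, -0.014, -0.006]
[-0.15, 0.56, 0.14] [-0.085, -0.026, -0.006]
[-0.23, 0.86, 0.18] [-0.127, -0.037, -0.006]
[-0.31, 1.16, 0.2] [-0.165, -0.048, -0.006]
[-0.4, 1.46, 0.19] [-0.199, -0.057, -0.006]
[-0.48, 1.76, 0.17] [-0.232, -0.066, -0.006]
[-0.56, 2.05, 0.12] [-0.266, -0.076, -0.006]
[-0.64, 2.35, 0.05] [-0.3, -0.085, -0.006]
[-0.72, 2.63, -0.04] [-0.333, -0.094, -0.005]
[-0.79, 2.91, -0.15] [-0.367, -0.104, -0.005]
top 0.98
side 0.93
[ -5.90310716 -36.52144351 150.92941174] 16.47529383376558 75.16935983661423
```

The leaf is at about 75° and follows the fingertips. I'll continue.

Request:
send_rows([
  [[-0.07,0.27,0.07],[-0.043,-0.014,0]],
  [[-0.15,0.56,0.14],[-0.085,-0.026,0]],
  [[-0.23,0.86,0.18],[-0.127,-0.037,0]],
  [[-0.31,1.16,0.2],[-0.165,-0.048,0]],
  [[-0.4,1.46,0.19],[-0.2,-0.057,0]],
  [[-0.48,1.76,0.17],[-0.232,-0.066,0]],
  [[-0.56,2.05,0.12],[-0.266,-0.076,0]],
  [[-0.64,2.35,0.05],[-0.3,-0.085,0]],
  [[-0.72,2.63,-0.04],[-0.333,-0.094,0]],
  [[-0.79,2.91,-0.15],[-0.367,-0.104,0]],
])

```text
time: 14.18
tool_pos: [569.9, 105.0, 134.5]
tcp_rot: [-180.0, -2.0, 105.6]
ft_force: [0.2, -0.3, 0.9]
finger_gap: -0.3
grip_force: 0.3
```

```bash
python3 st.py 116 4
```

```text
14.175 [-179.9725459    -2.02521637  105.60640039] [ -1.98716256  46.1840375  134.48109589] [ 0.24565947 -0.27863769  0.90479859]
goal now [ -2.          45.9398206  135.04922965]
[-0.07, 0.26, -0.11] [-0.034, -0.01, -0.005]
[-0.14, 0.52, -0.27] [-0.034, -0.01, -0.005]
[-0.21, 0.77, -0.45] [-0.034, -0.01, -0.005]
[-0.28, 1.01, -0.65] [-0.034, -0.01, -0.005]
[-0.34, 1.23, -0.86] [-0.034, -0.01, -0.005]
[-0.39, 1.43, -1.09] [-0.034, -0.01, -0.005]
[-0.45, 1.63, -1.34] [-0.034, -0.01, -0.005]
[-0.49, 1.8, -1.59] [-0.034, -0.01, -0.005]
[-0.54, 1.96, -1.86] [-0.034, -0.01, -0.005]
[-0.57, 2.09, -2.14] [-0.034, -0.01, -0.005]
top []
side 0.85
```

Request:
send_rows([
  [[-0.07,0.26,-0.11],[-0.034,-0.01,0]],
  [[-0.14,0.52,-0.27],[-0.034,-0.01,0]],
  [[-0.21,0.77,-0.45],[-0.034,-0.01,0]],
  [[-0.28,1.01,-0.65],[-0.034,-0.01,0]],
  [[-0.34,1.23,-0.86],[-0.034,-0.01,0]],
  [[-0.39,1.43,-1.09],[-0.034,-0.01,0]],
  [[-0.45,1.63,-1.34],[-0.034,-0.01,0]],
  [[-0.49,1.8,-1.59],[-0.034,-0.01,0]],
  [[-0.54,1.96,-1.86],[-0.034,-0.01,0]],
  [[-0.57,2.09,-2.14],[-0.034,-0.01,0]],
])

```text
time: 15.62
tool_pos: [552.8, 167.2, 69.4]
tcp_rot: [-179.9, -0.1, 105.6]
ft_force: [-0.4, -0.1, 0.4]
finger_gap: -0.2
grip_force: 0.2
```

```bash
python3 st.py 156 4
```

```text
15.625 [-1.79942690e+02 -1.21529488e-01  1.05590813e+02] [ -2.07885662 110.68666819  69.44036022] [-0.37654917 -0.07962569  0.42804012]
goal now [ -2.         111.31179517  70.19331046]
[-0.04, 0.14, -0.26] [-0.002, -0.002, -0.005]
[-0.06, 0.24, -0.56] [-0.002, -0.002, -0.005]
[-0.08, 0.32, -0.86] [-0.002, -0.002, -0.005]
[-0.1, 0.38, -1.17] [-0.002, -0.002, -0.005]
[-0.11, 0.41, -1.48] [-0.002, -0.002, -0.005]
[-0.11, 0.43, -1.8] [-0.002, -0.002, -0.005]
[-0.11, 0.43, -1.8] [-0.002, -0.002, -0.005]
[-0.11, 0.43, -1.8] [-0.002, -0.002, -0.005]
[-0.11, 0.43, -1.8] [-0.002, -0.002, -0.005]
[-0.11, 0.43, -1.8] [-0.002, -0.002, -0.005]
top []
side []
```

```bash
python3 -c "
import cv2
a=cv2.imread('pics/t156_side.png')[130:280,230:420];cv2.imwrite('pics/e.png',cv2.resize(a,None,fx=4,fy=4))"
```

```text
(no output)
```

View pics/e.png

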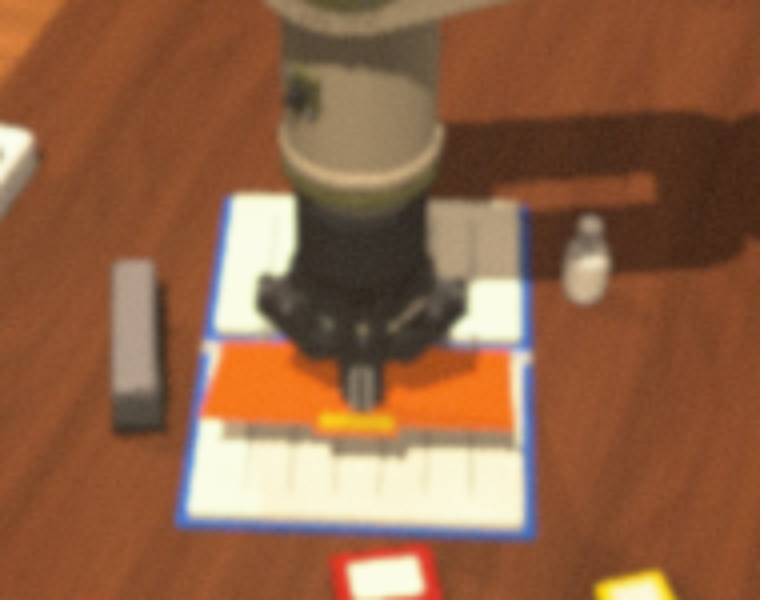

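The leaf is over the spine and leaning down on the left (tab at crop 357, 423), with the fingertips on it. The tin is on the desk (380, 575). I'll finish the arc.

Request:
send_rows([
  [[-0.04,0.14,-0.26],[0,0,0]],
  [[-0.06,0.24,-0.56],[0,0,0]],
  [[-0.08,0.32,-0.86],[0,0,0]],
  [[-0.1,0.38,-1.17],[0,0,0]],
  [[-0.11,0.41,-1.48],[0,0,0]],
  [[-0.11,0.43,-1.65],[0,0,0]],
  [[-0.11,0.43,-1.75],[0,0,0]],
  [[-0.11,0.43,-1.8],[0,0,0]],
  [[-0.11,0.43,-1.8],[0,0,0]],
])

```text
time: 16.95
tool_pos: [549.8, 179.8, 16.2]
tcp_rot: [-180.0, -0.1, 105.6]
ft_force: [-0.8, 0.2, -0.4]
finger_gap: 0.2
grip_force: 0.0
```

Next I'll press gently until the force rises.

Request:
send_rows([
  [[0,0,-0.03],[0,0,0]],
  [[0,0,-0.06],[0,0,0]],
  [[0,0,-0.06],[0,0,0]],
])

```text
time: 17.32
tool_pos: [550.1, 179.9, 15.4]
tcp_rot: [-180.0, -0.1, 105.6]
ft_force: [-2.7, -1.6, 8.5]
finger_gap: -0.1
grip_force: 4.3
```

The page resists with 8.5 N at the expected height, so the leaf is flat. I'll retract and check.

Request:
send_rows([
  [[0,0,0.3],[0,0,0]],
  [[0,0,1.5],[0,0,0]],
  [[0,0,3.2],[0,0,0]],
  [[0,0,5],[0,0,0]],
  [[-0.6,1,7],[0,0,0]],
  [[-1.5,2.5,8],[0,0,0]],
  [[-2.5,4,8],[0,0,0]],
  [[-4,5.5,8],[0,0,0]],
  [[-5.5,7,8],[0,0,0]],
  [[-5.5,7,8],[0,0,0]],
])

```text
time: 18.58
tool_pos: [381.5, 392.6, 254.9]
tcp_rot: [-180.0, -0.2, 105.9]
ft_force: [1.1, -0.7, -1.1]
finger_gap: 0.1
grip_force: 0.0
```

```bash
python3 - <<'E'
from h import *
S={n:snapshot(n) for n in("top","side")}
for n in S:
    for l in("leaf_tab","tin_center","binder"):
        z={"leaf_tab":11,"tin_center":12,"binder":0}[l]
        for q in finder.pinpoint(l,n): print(n,l,round(q["confidence"],2),L(onz(S[n],*(np.array(q["at"])*[640,400]),z)).round(1))
a=[cv2.resize(S[n]["img"][r:r+150,220:410,::-1],None,fx=2.1,fy=3,interpolation=2) for n,r in(("top",130),("side",150))]
cv2.imwrite("pics/f.png",np.hstack(a))
E
```

```text
top leaf_tab 0.76 [-13.4 140.4  11. ]
top leaf_tab 0.5 [ 4.3  7.2 11. ]
top tin_center 0.71 [144.8 249.   12. ]
top tin_center 0.67 [-178.7  203.4   12. ]
top tin_center 0.62 [-95.5 297.2  12. ]
top tin_center 0.53 [-27.  212.3  12. ]
top binder 0.84 [ 5.  -0.7  0. ]
side leaf_tab 0.7 [  1.3 154.3  11. ]
side tin_center 0.8 [-164.6  223.7   12. ]
side tin_center 0.73 [-22.5 210.9  12. ]
side tin_center 0.72 [127.  252.6  12. ]
side tin_center 0.55 [-106.   304.5   12. ]
side tin_center 0.17 [  42.6 -375.8   12. ]
side binder 0.78 [-4.4  1.4 -0. ]
```

View pics/f.png

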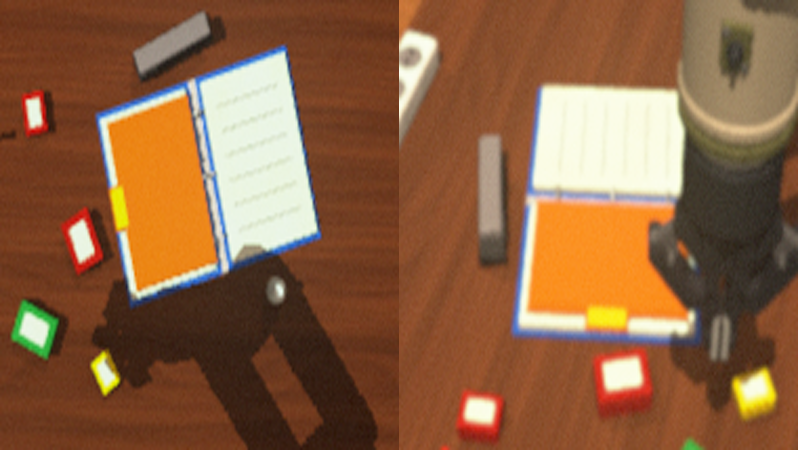

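The divider lies flat on the left page, with its tab at (119,208) in the top half. The red tin is on the desk clear of the binder at (83,240). The binder and the other things have not moved, and the arm is clear.

```bash
python3 -c "
from bench import order
print(order.hand_in())"
```

```text
the job is handed in; nothing more can be done
None
```

I pushed the red tin off the left page onto the desk, then pushed the divider over the spine until it lay flat on the left page; the binder and the other things look unmoved, and I handed the job in at about 19 s (no verdict came back).

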